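# Refit the thermostat knob of the slide-drying hotplate

## Task

The thermostat knob has come off the slide-drying hotplate and lies on the bench. Fit it back on the bare spindle leaning on it only lightly until its flat finds the spindle's flat, press it fully home until it snaps without forcing it, then turn the thermostat anticlockwise to off, the pointer at the red mark, and let go. Leave the timer knob beside it and the other things on the bench where they are.

Things in the scene. Friction and masses are not known exactly. Their poses are not given: they have to be found in the camera images.
- knob: The loose black control knob, bore down on the bench: a round skirt 50 mm across and 22 mm high, on top a bar grip 50 mm long (the knob's x), 16 mm wide (y), 24 mm high; 46 mm high in all, solid anodised aluminium, about 170 g. Origin: centre of its underside, on the bore axis, z up, +x the pointer (white line on the bar). Home, its underside is 2 mm above the ledge.
- knob_grip (a point): Middle of the knob's bar grip, on the bore axis, 34 mm above the underside. Axes as the knob.
- bore_flat (a point): Lower edge of the flat in the bore, on the pointer side (+x), 4.4 mm from the axis, 7 mm up. Below it the bore is round: mouth bevelled from 22.6 to 16.6 mm across in the first 3 mm, then 16.6 mm. So until the flats match the knob stops with its underside 15 mm above the ledge, centred but free to turn; matched within about 0.15 rad it drops lower. The bore ends 20 mm up. Axes as the knob.
- pointer (a point): Point at the height of the knob's underside, below its pointer, 24 mm from the bore axis along the knob's +x. Home, the knob has some 0.15 rad of play either way on the spindle's flat and may settle by that much when let go. Axes as the knob.
- warmer: The slide-drying hotplate, fixed: white case 250 mm (its x) by 340 mm (its y). At its front (-x, towards the robot) a level steel control ledge 60 mm high, 90 mm deep, with two round dials 124 mm apart; behind it the dark hot plate with glass slides, 76 mm high. Origin: centre of its underside, z up, +x from the ledge to the hot plate.
- spindle_foot (a point): Where the axis of the bare thermostat spindle meets the ledge, 60 mm above the bench; axes as the hotplate (they do not turn with the spindle). The knob goes here. Forcing spoils the thermostat. Summed over all contacts between knob and hotplate, 25 N is too much until the flats match (underside over 13.5 mm up), 90 N after: lean with 5 N or so, press home with at most 30 N, do not turn hard against the stop.
- spindle_tip (a point): Top of the vertical brass spindle, on its axis, 22 mm above the ledge. It is 16 mm across with a flat 4 mm from the axis over its whole height. At off the flat faces the hotplate's +x. It turns stiffly (0.08 N m) from off to 4.4 rad clockwise (seen from above), with a stop 0.08 rad anticlockwise of off, and was left 0.4 to 2.2 rad clockwise of off; this angle is not measured: see or feel it. Axes as the hotplate.
- spindle_catches (a point): On the spindle's axis, 11 mm above the ledge, level with two sprung steel catches that stand out of its sides (beside the flat). The knob's mouth meets them with its underside about 12 mm above the ledge, some 10 N presses it past them, and they snap into a groove when it is home. Axes as the hotplate.
- off_mark (a point): The thermostat's off mark: point on the ledge 24 mm from the spindle's axis in the hotplate's +x direction, at the inner end of the red bar on the dial. Axes as the hotplate.
- timer_pointer (a point): Point below the pointer of the timer knob, which is fitted on the other dial, looks just like the loose one and turns about its axis, 124 mm to the hotplate's +y from the bare spindle; 24 mm from its axis. To be left as it is.
- petri_dish: Clear covered petri dish, 90 mm across, 17 mm high. Origin: centre of its underside.
- vial: Clear specimen vial with a white cap, 37 mm across, 68 mm high. Origin: centre of its underside.
- slide_box: Blue slide box, 86 by 102 mm, 35 mm high. Origin: centre of its underside.
- dropper_bottle: Small amber dropper bottle with a black rubber teat, 38 mm across, 98 mm high. Origin: centre of its underside.
- forceps: Steel forceps lying flat, 112 mm long (its x), 7 mm wide. Origin: centre of its underside.
Things that resemble listed ones, but are neither listed nor needed, are in the scene too. Of the things that look like the knob, take the one that is farthest to the robot's right at the start.

How it is judged:
By the outcome, as a careful person would: the job done as asked, in the order asked, and still so for the second after the job is handed in, with the robot touching nothing.
It also fails if it takes over 58 s, if anything falls off the work surface, if the arm or the gripper's body presses on something with over 40 N, if the wrist force passes 120 N, or if a joint passes its speed limit or range.

## Robot

A 6-joint arm with a two-finger parallel gripper is mounted at the origin on the work surface. World frame = base frame: x ahead of the robot, y to its left, z up, the work surface at z = 0. Lengths are in m, angles in rad, forces in N, time in s.
With the tool pointing down it reaches from about 0.35 to 0.775 m from the base axis. Payload 5.5 kg.
Tool frame: the origin (TCP) lies midway between the tips of the shut fingers; the grasp point (between the pads) lies 19 mm behind it; y points along the fingers, z is the direction in which the jaws open and shut, and the axes are right-handed (so a half turn about y gives the same grasp; the last joint's range is limited). The gripper opens to 85 mm and grips with 20 to 120 N. Pads are 22 mm wide; open, the fingers measure 114 mm over their backs; the gripper's body (76 mm by 85 mm) begins 54 mm behind the grasp point. The pads swing forward as they close: fully open they stand 13 mm farther back than shut.
Start: joints at [1.103, 0.313, 0.046, 1.304, 0, 1.431], TCP at [0.185, 0.544, 0.231] pointing down, gripper open.
Joint ranges: [-2.76, 2.76], [-0.86, 1.69], [-1.03, 1.26], [-2.2, 2.34], [-1.47, 1.5], [-3.14, 3.14]. Speed limits (rad/s): [2.57, 2.57, 3.14, 3.14, 3.14, 3.14].

## Interface

Orientations are given as a rotation vector (axis times angle).
In Python, from rig import telemetry, get_image, camera_info, order, look_for, place_of gives the robot as it stands.
- The arm moves only by the shell command python3 -m creep 'ROWS' [OPENING] [FORCE]. ROWS is JSON, a list of rows, each a list of 4 numbers: the shift along the tool's x, y, z in m, then the turn about the tool's y in rad. A call has 1 to 10 rows; each row is the pose to reach, as a shift and turn from the pose commanded when the call began, along the tool's axes at that moment; what a row does not reach only later rows make up. A row lasts 1/12 s, in which the tool goes at most 41.7 mm and 7.16 degrees, less where a joint would pass 70% of its speed; a pose out of reach is approached as far as the arm can. A call with a gripper value outside its range is refused whole. OPENING is the gripper command: -1 is shut, 1 is fully open, values between are in proportion, set as the call begins (- or left out, the last holds). The fingers move at their own pace and stop on an object; FORCE is the grip in N (left out, the last holds). Time passes only in rows, so rows that repeat a pose let the fingers close. It gives the time, the measured TCP pose, the force and the opening at its end, in the units of the state.
- telemetry.sense(): the state, without advancing time (a new reading comes with each control period).
- get_image(name): name is "scene" or "side" or "wrist"; returns the picture (400x640x3 uint8, red, green, blue); there is no depth.
- camera_info(name): a dict with "intrinsics" (3x3 intrinsics, pixels), "extrinsics" (4x4, takes a point from world to camera coordinates). Camera axes: x right, y down, z forward; pixel columns grow to the right and rows downward; lengths in m; the calibration is good to about 2 mm. A picture is of the moment at which its call begins: read the wrist's pose just before it. camera_info takes no time and is no camera call; for the wrist camera it gives the pose at the moment of the call.
- order.close_job(): hands the job in, once; it reports no verdict.
Trained networks look in the newest picture that a camera, given by its name, has taken for a name from the list of things; names that differ only in an ending like _2 or _b are one class to them, and where a whole thing is asked for, a point or a joint stands for the part that bears it (a point fixed in the world has none). Each returns a list of dicts, best first, with "confidence" (0 to 1); they miss things now and then, are a little off and sometimes report something else, mostly with a low value. They report only what shows in the picture. A call takes as long as a camera call. They do not tell look-alikes from the thing itself.
- look_for(name, camera): "extent" ([left, top, right, bottom] in pixels, round what is visible of it).
- place_of(name, camera): "at" ([column, row] in pixels: a listed point, or the origin of a listed thing).
The state is a dict: "time": time; "joint_pos": joint angles; "joint_velocities": joint speeds; "tau": joint torques, N m; "tcp_pos": TCP position; "tool_rot": TCP orientation; "force": force on the tool from outside, world axes, zero at the start; "wrist_torque": the same for the moment, N m; "opening": finger opening in m.
Only numpy, scipy, OpenCV 4.12 (cv2) and the standard library are available. Lean on these libraries where they do the work, as an engineer would, in place of code of your own. Each camera call takes 0.05 s, during which the arm holds its last target.

## Working session

There is one attempt and no reset: what is moved stays moved. The work goes in short steps, Python scripts to look and compute and a shell command to move; the robot and the scene stay as the last step left them, time stands still between calls to the robot, and variables do not carry over. Pictures are saved under pics/ and viewed, and the job is handed in when it is done.

```bash
ls; mkdir -p pics; python3 - <<'E'
from rig import telemetry, get_image, camera_info, look_for, place_of
import cv2
s=telemetry.sense()
print({k:(v if not hasattr(v,'round') else v) for k,v in s.items()})
for n in ['scene','side']:
    im=get_image(n); cv2.imwrite(f'pics/{n}0.png',im[:,:,::-1])
    ci=camera_info(n); print(n,ci)
E
```

```text
pics
{'time': 0.0, 'joint_pos': array([ 1.10337906e+00,  3.13983039e-01,  4.49776298e-02,  1.30359684e+00,
       -7.74674222e-06,  1.43120140e+00]), 'joint_velocities': array([ 0.00046441,  0.00033589,  0.00361941,  0.00010615,  0.00016186,
       -0.00010866]), 'tau': array([ 3.20195822e-04, -4.80626285e+01,  2.98532814e+01,  1.93660503e-02,
       -2.32740840e-04, -6.23773715e-06]), 'tcp_pos': array([0.18491596, 0.54391559, 0.2304182 ]), 'tool_rot': array([-1.55717216,  0.25774324, -0.25690377]), 'force': array([ 0.44711829, -0.05677878,  0.26910691]), 'wrist_torque': array([ 0.02503905,  0.04033811, -0.03194364]), 'opening': 0.08572214308854144}
scene {'intrinsics': array([[439.50337851,   0.        , 321.88871537],
       [  0.        , 439.50337851, 198.56920245],
       [  0.        ,   0.        ,   1.        ]]), 'extrinsics': array([[ 0.69163947,  0.72222432,  0.0051835 , -0.36360518],
       [ 0.45865634, -0.43366645, -0.775608  , -0.15364858],
       [-0.55791505,  0.53881855, -0.6311936 ,  1.68900513],
       [ 0.        ,  0.        ,  0.        ,  1.        ]])}
side {'intrinsics': array([[376.85032289,   0.        , 323.0233914 ],
       [  0.        , 376.85032289, 203.89199251],
       [  0.        ,   0.        ,   1.        ]]), 'extrinsics': array([[ 0.97226162, -0.23309489,  0.01934206, -0.46485161],
       [-0.1614627 , -0.72870157, -0.66552523,  0.17328613],
       [ 0.16922512,  0.64394161, -0.74612469,  0.95043369],
       [ 0.        ,  0.        ,  0.        ,  1.        ]])}
```

View pics/scene0.png

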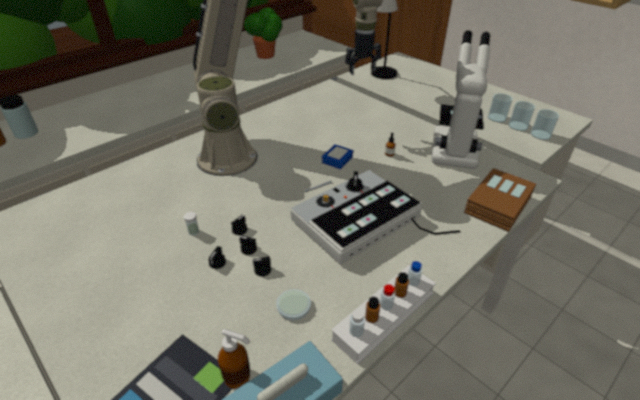

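View pics/side0.png

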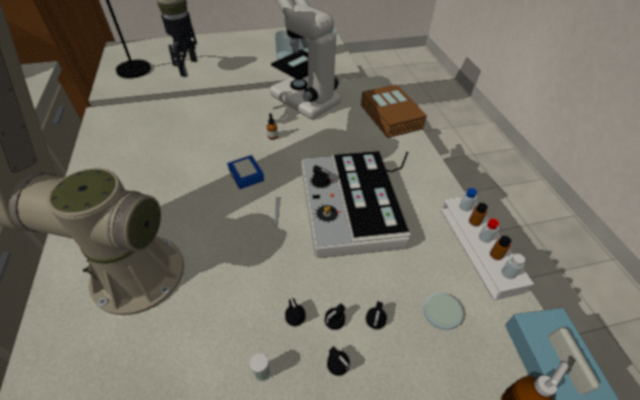

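The side picture shows four look-alike knobs at about (295,312), (336,317), (376,315) and (338,361). The bare spindle is at (327,212) and the timer knob at (320,176).

```bash
cat > h.py <<'E'
import numpy as np, cv2
from rig import telemetry, get_image, camera_info, look_for, place_of
def ray(ci,uv):
    K=np.array(ci['intrinsics']);E=np.array(ci['extrinsics'])
    d=E[:3,:3].T@np.linalg.solve(K,[uv[0],uv[1],1.]);o=-E[:3,:3].T@E[:3,3]
    return o,d
def onz(ci,uv,z):
    o,d=ray(ci,uv);return o+d*(z-o[2])/d[2]
def proj(ci,p):
    K=np.array(ci['intrinsics']);E=np.array(ci['extrinsics'])
    c=E[:3,:3]@np.array(p)+E[:3,3];q=K@c;return q[:2]/q[2]
def tri(obs):
    A=np.zeros((3,3));b=np.zeros(3)
    for ci,uv in obs:
        o,d=ray(ci,uv);d=d/np.linalg.norm(d);M=np.eye(3)-np.outer(d,d);A+=M;b+=M@o
    return np.linalg.solve(A,b)
E
python3 - <<'E'
from h import *
Z=dict(knob=0,knob_grip=.034,pointer=0,warmer=0,spindle_foot=.06,spindle_tip=.082,off_mark=.06,timer_pointer=.062,petri_dish=0,vial=0,slide_box=0,dropper_bottle=0,forceps=0)
for n in ['side','scene']:
    ci=camera_info(n)
    for k,z in Z.items():
        for r in place_of(k,n)[:6]:
            print(n,k,np.round(r['at'],1),round(r['confidence'],2),onz(ci,r['at'],z).round(3))
print(telemetry.sense()['time'])
E
python3 - <<'E'
import cv2
im=cv2.imread('pics/side0.png')
cv2.imwrite('pics/side0c.png',cv2.resize(im[145:390,230:420],None,fx=3,fy=2.4,interpolation=cv2.INTER_CUBIC))
E
```

```text
side knob [336.9 319.5] 0.96 [ 0.456 -0.233  0.   ]
side knob [294.8 316.7] 0.95 [ 0.361 -0.204 -0.   ]
side knob [373.6 319. ] 0.69 [ 0.54  -0.251  0.   ]
side knob [336.2 360. ] 0.35 [ 0.43  -0.322  0.   ]
side knob_grip [375.4 313.3] 0.95 [ 0.539 -0.253  0.034]
side knob_grip [290.5 308.4] 0.9 [ 0.354 -0.198  0.034]
side knob_grip [334.1 314.6] 0.71 [ 0.447 -0.235  0.034]
side knob_grip [336.8 357.1] 0.7 [ 0.429 -0.327  0.034]
side pointer [345.4 372.7] 0.81 [ 0.443 -0.351  0.   ]
side pointer [292.7 307.6] 0.8 [ 0.361 -0.18   0.   ]
side pointer [378.2 326.9] 0.68 [ 0.544 -0.271  0.   ]
side pointer [326.2 326. ] 0.66 [ 0.428 -0.242  0.   ]
side warmer [348.9 208.7] 0.63 [0.578 0.09  0.   ]
side spindle_foot [325.1 215.7] 0.74 [0.49  0.031 0.06 ]
side spindle_tip [330.9 205.2] 0.83 [0.509 0.045 0.082]
side off_mark [336.1 212.4] 0.77 [0.522 0.036 0.06 ]
side timer_pointer [328.9 186.9] 0.73 [0.526 0.131 0.062]
side petri_dish [328.  205.3] 0.62 [0.521 0.117 0.   ]
side petri_dish [436.7 310.3] 0.61 [ 0.693 -0.264  0.   ]
side vial [263.3 374.6] 0.8 [ 0.273 -0.316  0.   ]
side via
[... 1095 characters left out ...]
 ]
scene off_mark [215.9 262.5] 0.37 [ 0.48  -0.354  0.06 ]
scene timer_pointer [353.  192.2] 0.73 [0.526 0.139 0.062]
scene timer_pointer [322.9 198.7] 0.65 [0.483 0.045 0.062]
scene timer_pointer [391.5 152.9] 0.52 [0.464 0.412 0.062]
scene petri_dish [292.9 307.6] 0.84 [ 0.7   -0.272  0.   ]
scene vial [192.2 231.9] 0.63 [ 0.267 -0.312  0.   ]
scene slide_box [336.4 156.8] 0.71 [0.279 0.314 0.   ]
scene slide_box [392.1 151.6] 0.45 [ 0.404  0.5   -0.   ]
scene dropper_bottle [318.3 187.3] 0.55 [0.371 0.13  0.   ]
scene dropper_bottle [392.4 155. ] 0.43 [0.42  0.482 0.   ]
scene dropper_bottle [324.9 194.6] 0.2 [ 0.417  0.118 -0.   ]
scene forceps [319.  184.5] 0.61 [0.361 0.143 0.   ]
1.4
```

View pics/side0c.png

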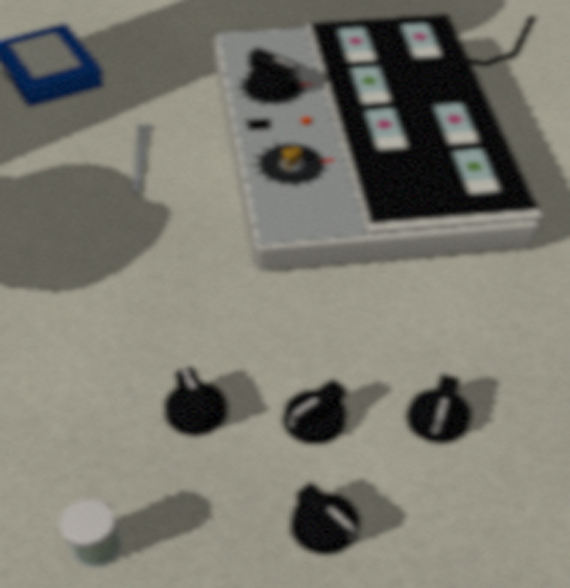

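```bash
cat >> h.py <<'E'
from scipy.spatial.transform import Rotation as Ro
def cur():
    s=telemetry.sense();return s,np.array(s['tcp_pos']),Ro.from_rotvec(s['tool_rot']).as_matrix()
def todo(target,yaw=None):
    """shift in tool axes to bring tcp to target; tool z axis heading info"""
    s,p,R=cur();print('t',round(s['time'],2),'tcp',p.round(4),'shift tool',(R.T@(np.array(target)-p)).round(4),'zaxis heading',round(np.arctan2(R[1,2],R[0,2]),3),'F',np.round(s['force'],1),'j',np.round(s['joint_pos'],2))
E
python3 - <<'E'
from h import *
s,p,R=cur();print(R.round(3))
ci=camera_info('wrist');E=np.array(ci['extrinsics']);o=-E[:3,:3].T@E[:3,3]
print('cam in tool',(R.T@(o-p)).round(3),(R.T@E[:3,:3].T).round(3));print(ci['intrinsics'])
todo([.40,.30,.27]);todo([.43,.04,.27])
E
```

```text
[[ 0.947  0.     0.322]
 [-0.322  0.     0.947]
 [-0.    -1.     0.   ]]
cam in tool [-0.066 -0.142  0.   ] [[-0.     0.965  0.261]
 [-0.001 -0.261  0.965]
 [ 1.     0.     0.001]]
[[350.907243     0.         326.681334  ]
 [  0.         350.907243   197.26798992]
 [  0.           0.           1.        ]]
t 1.4 tcp [0.1851 0.5444 0.2313] shift tool [ 0.2821 -0.0387 -0.1622] zaxis heading 1.243 F [-0.2 -0.1 -0.8] j [1.1  0.31 0.05 1.3  0.   1.43]
t 1.4 tcp [0.1851 0.5444 0.2313] shift tool [ 0.3942 -0.0387 -0.3987] zaxis heading 1.243 F [-0.2 -0.1 -0.8] j [1.1  0.31 0.05 1.3  0.   1.43]
```

```bash
python3 -m creep '[[0.035,-0.005,-0.02,0],[0.07,-0.01,-0.04,0],[0.105,-0.015,-0.06,0],[0.14,-0.02,-0.08,0],[0.175,-0.025,-0.10,0],[0.21,-0.03,-0.12,0],[0.245,-0.035,-0.14,0],[0.28,-0.04,-0.16,0],[0.295,-0.04,-0.195,0],[0.31,-0.04,-0.23,0]]' 1
python3 -m creep '[[0.015,0,-0.035,0],[0.03,0,-0.07,0],[0.045,0,-0.105,0],[0.06,0,-0.14,0],[0.075,0,-0.165,0],[0.085,0,-0.17,0],[0.085,0,-0.17,0]]'
python3 - <<'E'
from h import *
todo([.43,.04,.27])
im=get_image('wrist');cv2.imwrite('pics/w1.png',im[:,:,::-1])
ci=camera_info('wrist');np.savez('w1.npz',K=ci['intrinsics'],E=ci['extrinsics'])
for k,z in dict(warmer=0,spindle_foot=.06,spindle_tip=.082,off_mark=.06,timer_pointer=.062).items():
    for r in place_of(k,'wrist')[:3]:
        print(k,np.round(r['at'],1),round(r['confidence'],2),onz(ci,r['at'],z).round(4))
E
```

```text
time: 2.23
tcp_pos: [0.406, 0.2252, 0.2714]
tool_rot: [-1.555, 0.257, -0.258]
force: [0.5, -0.9, 0.3]
opening: 0.0855
time: 2.82
tcp_pos: [0.4317, 0.0365, 0.2714]
tool_rot: [-1.555, 0.26, -0.262]
force: [0.5, 0.4, 0.3]
opening: 0.0857
t 2.82 tcp [0.4317 0.0365 0.2714] shift tool [-0.0027  0.0014  0.0027] zaxis heading 1.239 F [0.5 0.4 0.3] j [-0.1   0.03 -0.2   1.34 -0.    0.23]
warmer [412.5 255.5] 0.73 [0.5835 0.1024 0.    ]
warmer [ 50.5 254.4] 0.69 [ 0.4321 -0.334   0.    ]
spindle_foot [353.4 222.1] 0.7 [0.4947 0.0468 0.06  ]
spindle_tip [353.5 233.1] 0.64 [0.498  0.0441 0.082 ]
off_mark [356.7 246.9] 0.66 [0.5229 0.0415 0.06  ]
off_mark [ 47.6 262.8] 0.27 [ 0.4306 -0.2851  0.06  ]
timer_pointer [453.6 218.2] 0.82 [0.5241 0.1482 0.062 ]
```

View pics/w1.png

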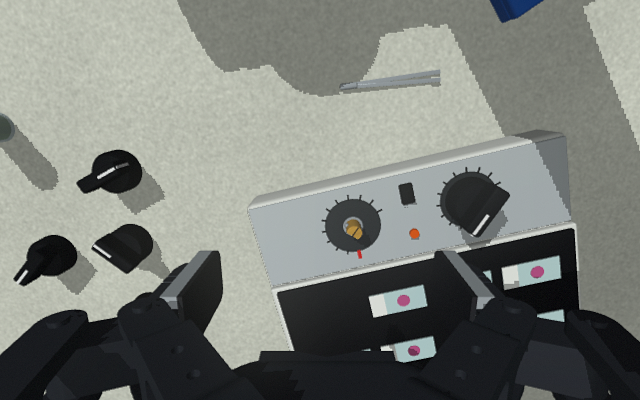

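```bash
python3 - <<'E'
import cv2
im=cv2.imread('pics/w1.png')
cv2.imwrite('pics/w1c.png',cv2.resize(im[190:265,315:390],None,fx=8,fy=8,interpolation=cv2.INTER_CUBIC))
E
```

```text
(no output)
```

View pics/w1c.png

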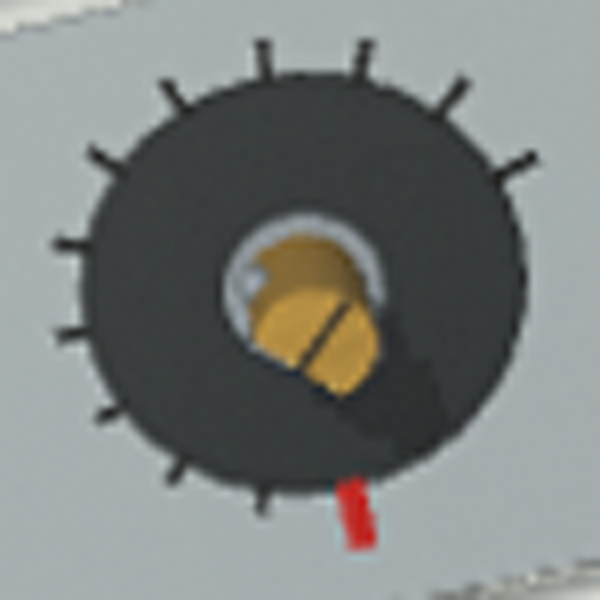

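```bash
cat > g.py <<'E'
from h import *
d=np.load('w1.npz');ci=dict(intrinsics=d['K'],extrinsics=d['E'])
px=lambda x,y:(315+x/8-.5,190+y/8-.5)
# fit dial disc circle on ledge z=.06: 
im=cv2.imread('pics/w1.png');
c=onz(ci,px(303,283),.06);print('disc centre',c)
for q in [(80,283),(527,283),(303,72),(303,495)]: print(np.linalg.norm(onz(ci,px(*q),.06)-c))
r=onz(ci,px(350,482),.06)-c;print('off dir',np.arctan2(r[1],r[0]),np.linalg.norm(r))
r=onz(ci,px(362,548),.06)-c;print('off dir2',np.arctan2(r[1],r[0]),np.linalg.norm(r))
a=onz(ci,px(348,305),.082);b=onz(ci,px(300,368),.082);v=b-a;print('slot',np.arctan2(v[1],v[0]),a-c,b-c)
a=onz(ci,px(250,345),.082);b=onz(ci,px(340,395),.082);v=b-a;print('flat edge',np.arctan2(v[1],v[0])-np.pi/2,np.linalg.norm(v),a-c,b-c)
# ledge edges: front top edge of case
for (p,q) in [((250,203),(535,140)),((275,287),(575,223))]:
    v=onz(ci,q,.06)-onz(ci,p,.06);print('yaw',np.arctan2(v[1],v[0])-np.pi/2)
E
python3 g.py
```

```text
disc centre [0.49728368 0.04485163 0.06      ]
0.02971489562155628
0.029854701481611075
0.02916352038725758
0.030550552638328125
off dir -0.09253388286648916 0.02946637068037885
off dir2 -0.10464781224267591 0.039388784208589454
slot -0.9376407863875915 [-0.00339173  0.00534613  0.022     ] [ 0.00267548 -0.00292028  0.022     ]
flat edge -0.8612092475787967 0.01329965951684669 [-0.00230506 -0.00792045  0.022     ] [0.00778447 0.00074455 0.022     ]
yaw -0.10722372802162905
yaw -0.09972721563697773
```

```bash
python3 - <<'E'
from h import *
todo([.42,-.28,.2])
E
```

```text
t 3.12 tcp [0.43   0.0397 0.2713] shift tool [ 0.0928  0.0712 -0.3061] zaxis heading 1.245 F [-0.3 -0.4 -0.7] j [-0.09  0.03 -0.21  1.34  0.    0.23]
```

```bash
python3 -m creep '[[0.01,0.007,-0.034,0.09],[0.02,0.015,-0.068,0.18],[0.031,0.023,-0.102,0.27],[0.041,0.031,-0.136,0.36],[0.051,0.04,-0.17,0.45],[0.062,0.047,-0.204,0.54],[0.072,0.055,-0.238,0.63],[0.083,0.063,-0.272,0.72],[0.093,0.071,-0.306,0.82],[0.093,0.071,-0.306,0.82]]'
python3 -m creep '[[0,0,0,0]]'
python3 - <<'E'
from h import *
todo([.42,-.28,.2])
im=get_image('wrist');cv2.imwrite('pics/w2.png',im[:,:,::-1])
ci=camera_info('wrist');np.savez('w2.npz',K=ci['intrinsics'],E=ci['extrinsics'])
for k,z in dict(knob=0,knob_grip=.034,pointer=0).items():
    for r in place_of(k,'wrist')[:4]:
        print(k,np.round(r['at'],1),round(r['confidence'],2),onz(ci,r['at'],z).round(4))
E
```

```text
time: 3.95
tcp_pos: [0.42, -0.2855, 0.1985]
tool_rot: [-1.379, 0.898, -0.898]
force: [0.1, -0.0, 0.4]
opening: 0.0856
time: 4.03
tcp_pos: [0.4198, -0.2815, 0.1994]
tool_rot: [-1.379, 0.894, -0.891]
force: [-0.0, 0.4, 0.4]
opening: 0.0853
t 4.03 tcp [ 0.4198 -0.2815  0.1994] shift tool [-0.0013 -0.0006  0.0008] zaxis heading 0.422 F [-0.   0.4  0.4] j [-0.75  0.19 -0.19  1.19  0.    0.4 ]
knob [378.3 137. ] 0.9 [ 0.4517 -0.2284  0.    ]
knob [320.4 213.9] 0.71 [ 0.4325 -0.3225  0.    ]
knob [453.5 192. ] 0.56 [ 0.545  -0.2463  0.    ]
knob [309.3  68.5] 0.55 [ 0.3662 -0.1987  0.    ]
knob_grip [303.2  64.8] 0.97 [ 0.3631 -0.2003  0.034 ]
knob_grip [382.3 138.2] 0.75 [ 0.4495 -0.2271  0.034 ]
knob_grip [466.8 203.8] 0.56 [ 0.5465 -0.2484  0.034 ]
pointer [323.1 240.1] 0.94 [ 0.4468 -0.3475  0.    ]
pointer [354.6 140.5] 0.81 [ 0.4323 -0.2409  0.    ]
pointer [429.5 208.3] 0.72 [ 0.5313 -0.2713  0.    ]
pointer [313.6  37.3] 0.64 [ 0.3591 -0.1729  0.    ]
```

View pics/w2.png

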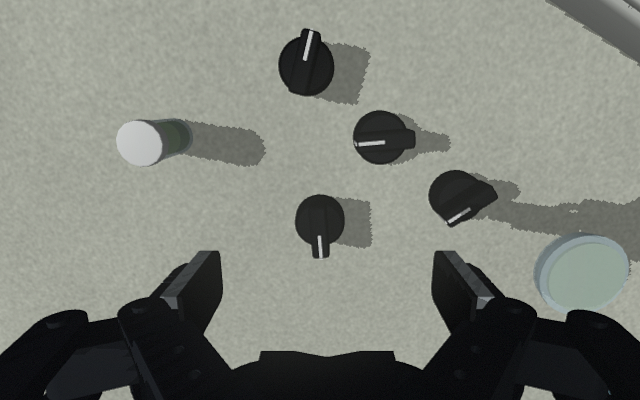

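```bash
python3 - <<'E'
import cv2
im=cv2.imread('pics/w2.png')
im=cv2.convertScaleAbs(im,alpha=1.8,beta=20)
cv2.imwrite('pics/w2c.png',cv2.resize(im[185:265,285:375],None,fx=7,fy=7,interpolation=cv2.INTER_CUBIC))
E
```

```text
(no output)
```

View pics/w2c.png

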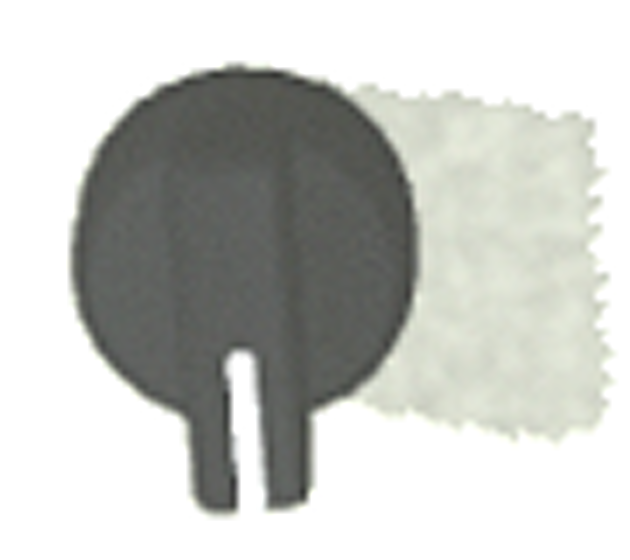

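```bash
python3 - <<'E'
from h import *
d=np.load('w2.npz');ci=dict(intrinsics=d['K'],extrinsics=d['E'])
px=lambda x,y:(285+x/7-.5,185+y/7-.5)
def line(a,b,z=.046):
    A=onz(ci,px(*a),z);B=onz(ci,px(*b),z);v=B-A;return np.arctan2(v[1],v[0]),np.linalg.norm(v),A,B
print('white',line((241,355),(253,508)))
print('barL',line((168,165),(195,490)));print('barR',line((282,165),(312,490)))
for z in (0.022,.011,0):
  print(z,(onz(ci,px(73,250),z)+onz(ci,px(417,250),z))/2, np.linalg.norm(onz(ci,px(73,250),z)-onz(ci,px(417,250),z)))
# bar end centre minus 25mm
e=onz(ci,px(253,511),.046)
for th in(-1.15,-1.12,-1.08): print(th,e-.025*np.array([np.cos(th),np.sin(th),0]))
todo([.433,-.324,.2])
# overlay for hypothesis
def overlay(c,th):
    im=cv2.imread('pics/w2.png');im=cv2.convertScaleAbs(im,alpha=1.8,beta=20)
    im=cv2.resize(im[185:265,285:375],None,fx=7,fy=7,interpolation=cv2.INTER_CUBIC)
    def P(p): u=proj(ci,p); return ((u[0]+.5-285)*7,(u[1]+.5-185)*7)
    x=np.array([np.cos(th),np.sin(th)]);y=np.array([-x[1],x[0]])
    t=np.linspace(0,2*np.pi,60)
    for z in (0,.022):
        pts=[P([c[0]+.025*np.cos(a),c[1]+.025*np.sin(a),z]) for a in t];cv2.polylines(im,[np.int32(pts)],True,(0,0,255),1)
    pts=[P([*(c+s*x*.025+q*y*.008),.046]) for s,q in((1,1),(1,-1),(-1,-1),(-1,1))]
    cv2.polylines(im,[np.int32(pts)],True,(0,200,0),1)
    cv2.imwrite('pics/w2o.png',im)
overlay(np.array([.4335,-.3255]),-1.10)
E
```

```text
white (np.float64(-1.0789173321518306), np.float64(0.02137863691505061), array([ 0.43421409, -0.32760629,  0.046     ]), array([ 0.44431085, -0.34645043,  0.046     ]))
barL (np.float64(-1.0805926965082333), np.float64(0.044364595754152344), array([ 0.41548884, -0.30809695,  0.046     ]), array([ 0.43637594, -0.34723704,  0.046     ]))
barR (np.float64(-1.0598406432386887), np.float64(0.04443566477852594), array([ 0.42855859, -0.30219597,  0.046     ]), array([ 0.45028812, -0.3409562 ,  0.046     ]))
0.022 [ 0.43178909 -0.32204931  0.022     ] 0.04722355731042187
0.011 [ 0.43311321 -0.32555261  0.011     ] 0.048847080034663634
0 [ 0.43443733 -0.3290559   0.        ] 0.05047060275890538
-1.15 [ 0.43427213 -0.32402009  0.046     ]
-1.12 [ 0.43359226 -0.32433668  0.046     ]
-1.08 [ 0.43270111 -0.32479024  0.046     ]
t 4.23 tcp [ 0.4202 -0.2796  0.2007] shift tool [ 0.0457  0.0007 -0.0067] zaxis heading 0.426 F [-0.2  0.6 -0.3] j [-0.75  0.19 -0.19  1.19  0.    0.4 ]
```

View pics/w2o.png

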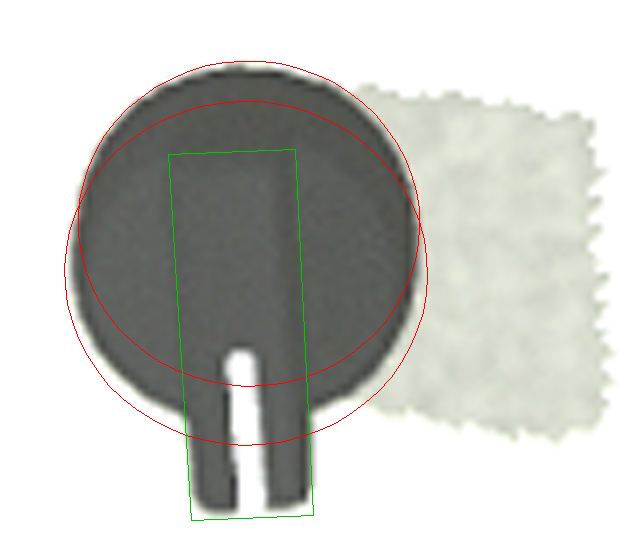

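```bash
python3 - <<'E'
from h import *
todo([.433,-.325,.075]);
todo([.433,-.325,.025])
E
python3 -m creep '[[0.012,0.03,-0.002,-0.03],[0.024,0.06,-0.004,-0.065],[0.036,0.09,-0.006,-0.065],[0.046,0.12,-0.007,-0.065],[0.046,0.125,-0.007,-0.065],[0.046,0.125,-0.007,-0.065]]'
python3 - <<'E'
from h import *
todo([.433,-.325,.025])
im=get_image('wrist');cv2.imwrite('pics/w3.png',im[:,:,::-1])
E
```

```text
t 4.23 tcp [ 0.4202 -0.2796  0.2007] shift tool [ 0.0467  0.1257 -0.0072] zaxis heading 0.426 F [-0.2  0.6 -0.3] j [-0.75  0.19 -0.19  1.19  0.    0.4 ]
t 4.23 tcp [ 0.4202 -0.2796  0.2007] shift tool [ 0.0467  0.1757 -0.0072] zaxis heading 0.426 F [-0.2  0.6 -0.3] j [-0.75  0.19 -0.19  1.19  0.    0.4 ]
time: 4.73
tcp_pos: [0.4314, -0.3235, 0.0737]
tool_rot: [-1.4, 0.845, -0.838]
force: [0.2, 0.8, 0.3]
opening: 0.0857
t 4.73 tcp [ 0.4314 -0.3235  0.0737] shift tool [0.0022 0.0486 0.0008] zaxis heading 0.49 F [0.2 0.8 0.3] j [-0.79  0.35 -0.31  0.92  0.    0.29]
```

View pics/w3.png

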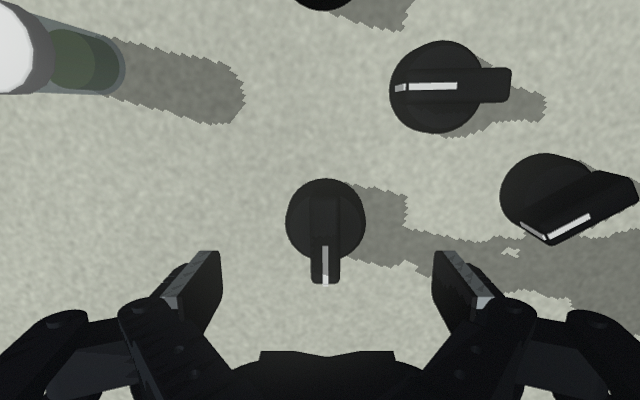

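```bash
python3 -m creep '[[0.001,0.02,0,0],[0.002,0.036,0,0],[0.002,0.045,0,0],[0.002,0.049,0,0],[0.002,0.049,0,0]]'
python3 - <<'E'
from h import *
todo([.433,-.325,.025])
im=get_image('wrist');cv2.imwrite('pics/w4.png',im[:,:,::-1])
im=get_image('side');cv2.imwrite('pics/s4.png',cv2.resize(im[270:400,240:440,::-1],None,fx=4,fy=4))
E
```

```text
time: 5.2
tcp_pos: [0.4335, -0.3272, 0.0269]
tool_rot: [-1.402, 0.842, -0.842]
force: [-0.7, 0.2, -0.1]
opening: 0.0852
t 5.2 tcp [ 0.4335 -0.3272  0.0269] shift tool [-0.0022  0.0019  0.0006] zaxis heading 0.489 F [-0.7  0.2 -0.1] j [-0.79  0.4  -0.36  0.81  0.    0.29]
```

View pics/w4.png

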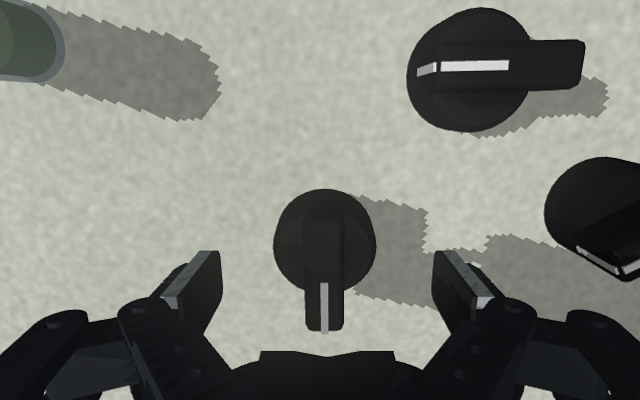

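View pics/s4.png

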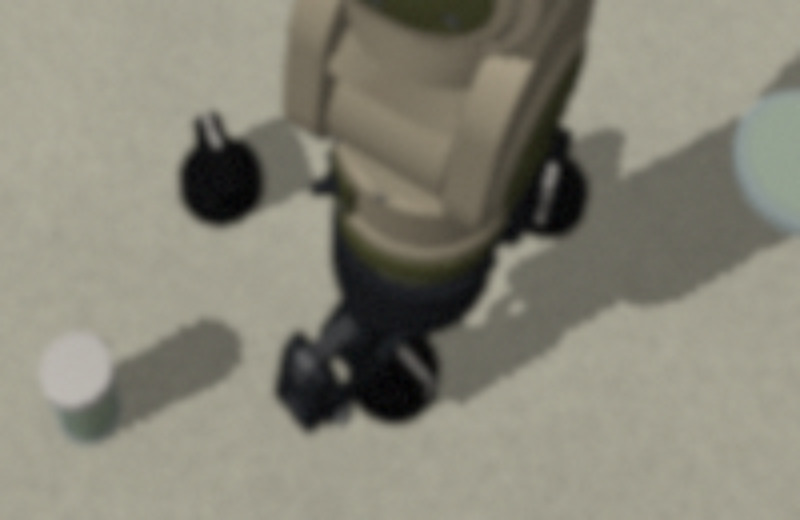

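```bash
python3 -m creep '[[-0.001,0.0015,0,0],[-0.0015,0.0015,0,0],[-0.0015,0.0015,0,0],[-0.0015,0.0015,0,0],[-0.0015,0.0015,0,0],[-0.0015,0.0015,0,0],[-0.0015,0.0015,0,0],[-0.0015,0.0015,0,0]]' -1 50
python3 - <<'E'
from h import *
todo([.433,-.325,.025])
im=get_image('wrist');cv2.imwrite('pics/w5.png',im[:,:,::-1])
E
```

```text
time: 5.97
tcp_pos: [0.4328, -0.3266, 0.025]
tool_rot: [-1.401, 0.842, -0.843]
force: [-0.3, 0.9, 3.4]
opening: 0.0149
t 5.97 tcp [ 0.4328 -0.3266  0.025 ] shift tool [-0.0013  0.      0.0009] zaxis heading 0.488 F [-0.3  0.9  3.4] j [-0.79  0.4  -0.37  0.8   0.    0.29]
```

View pics/w5.png

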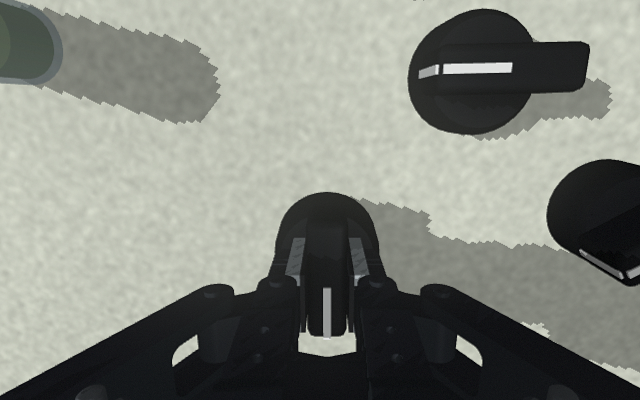

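```bash
python3 -m creep '[[0,-0.01,0,0],[0,-0.04,0,0],[0,-0.08,0,0],[0,-0.12,0,0],[0,-0.135,0,0],[0,-0.135,0,0]]'
python3 - <<'E'
from h import *
todo([.4975,.0447,.16])
E
```

```text
time: 6.52
tcp_pos: [0.4346, -0.3284, 0.165]
tool_rot: [-1.404, 0.836, -0.85]
force: [-0.8, 0.2, -1.2]
opening: 0.0148
t 6.52 tcp [ 0.4346 -0.3284  0.165 ] shift tool [-0.3001  0.0031  0.2305] zaxis heading 0.488 F [-0.8  0.2 -1.2] j [-0.79  0.28 -0.17  1.12  0.    0.29]
```

```bash
python3 -m creep '[[-0.015,0,0.012,-0.02],[-0.045,0,0.035,-0.04],[-0.077,0,0.059,-0.06],[-0.109,0,0.083,-0.08],[-0.141,0,0.107,-0.1],[-0.173,0,0.131,-0.12],[-0.205,0,0.157,-0.14],[-0.237,0,0.182,-0.16],[-0.27,0,0.207,-0.18],[-0.3,0,0.23,-0.18]]'
python3 -m creep '[[0,0,0,0],[0,0,0,0],[0,0,0,0]]'
python3 - <<'E'
from h import *
todo([.4975,.0447,.16])
im=get_image('wrist');cv2.imwrite('pics/w6.png',im[:,:,::-1])
ci=camera_info('wrist');np.savez('w6.npz',K=ci['intrinsics'],E=ci['extrinsics'])
im=get_image('side');cv2.imwrite('pics/s6.png',cv2.resize(im[130:270,250:430,::-1],None,fx=4,fy=4))
todo([.4975,.0447,.16])
E
```

```text
time: 7.35
tcp_pos: [0.4937, 0.0489, 0.1582]
tool_rot: [-1.455, 0.706, -0.702]
force: [0.3, 0.2, -2.1]
opening: 0.0149
time: 7.6
tcp_pos: [0.494, 0.0465, 0.1585]
tool_rot: [-1.455, 0.706, -0.702]
force: [-0.7, -0.6, -2.2]
opening: 0.0151
t 7.6 tcp [0.494  0.0465 0.1585] shift tool [ 0.0035 -0.0015  0.0016] zaxis heading 0.669 F [-0.7 -0.6 -2.2] j [-0.07  0.2  -0.29  1.09 -0.    0.83]
t 7.7 tcp [0.4944 0.0453 0.159 ] shift tool [ 0.0024 -0.001   0.002 ] zaxis heading 0.666 F [-0.6  0.4 -1.8] j [-0.07  0.2  -0.29  1.09 -0.    0.83]
```

View pics/w6.png

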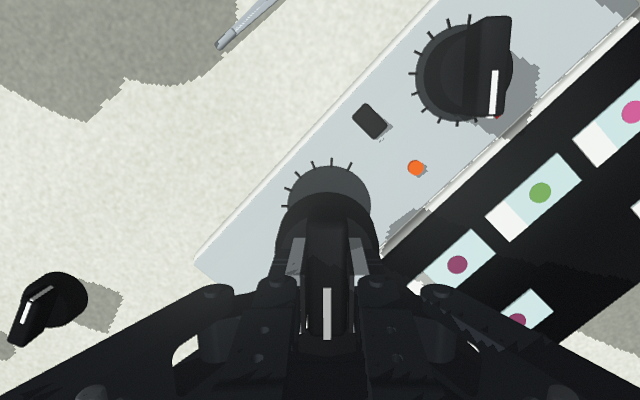

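View pics/s6.png

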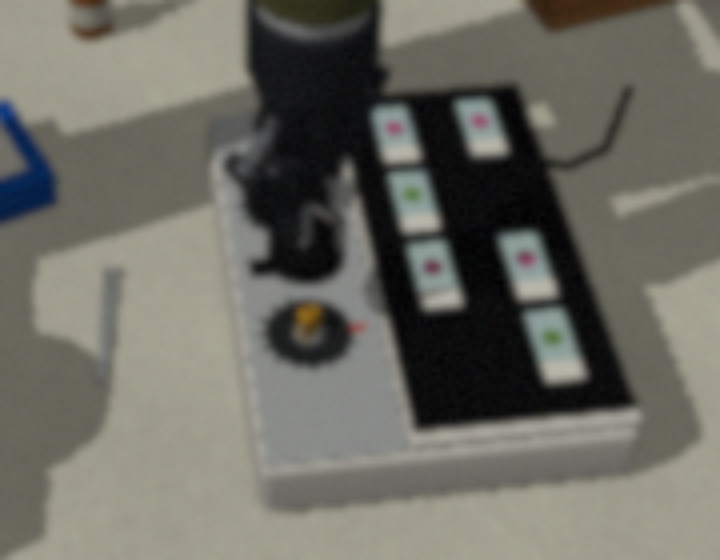

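```bash
python3 - <<'E'
from h import *
for n,uv in (('side',(327-.3,213.3)),):
    print(n,onz(camera_info(n),uv,.06))
d=np.load('w6.npz');ci=dict(intrinsics=d['K'],extrinsics=d['E'])
im=cv2.imread('pics/w6.png')
t=np.linspace(0,2*np.pi,90)
sc=6;x0,y0=270,140
o=cv2.resize(im[y0:y0+100,x0:x0+120],None,fx=sc,fy=sc,interpolation=cv2.INTER_CUBIC)
o=cv2.convertScaleAbs(o,alpha=1.5,beta=10)
c=np.array([.4975,.0447])
pts=[(proj(ci,[c[0]+.0298*np.cos(a),c[1]+.0298*np.sin(a),.06])+.5-[x0,y0])*sc for a in t]
cv2.polylines(o,[np.int32(pts)],True,(0,0,255),1)
cv2.imwrite('pics/w6o.png',o)
im=cv2.imread('pics/side0.png')
ci=camera_info('side');sc=8;x0,y0=290,180
o=cv2.resize(im[y0:y0+70,x0:x0+80],None,fx=sc,fy=sc,interpolation=cv2.INTER_CUBIC)
pts=[(proj(ci,[c[0]+.0298*np.cos(a),c[1]+.0298*np.sin(a),.06])+.5-[x0,y0])*sc for a in t]
cv2.polylines(o,[np.int32(pts)],True,(0,0,255),1)
cv2.imwrite('pics/s0o.png',o)
E
```

```text
side [0.49627804 0.03829036 0.06      ]
```

View pics/w6o.png

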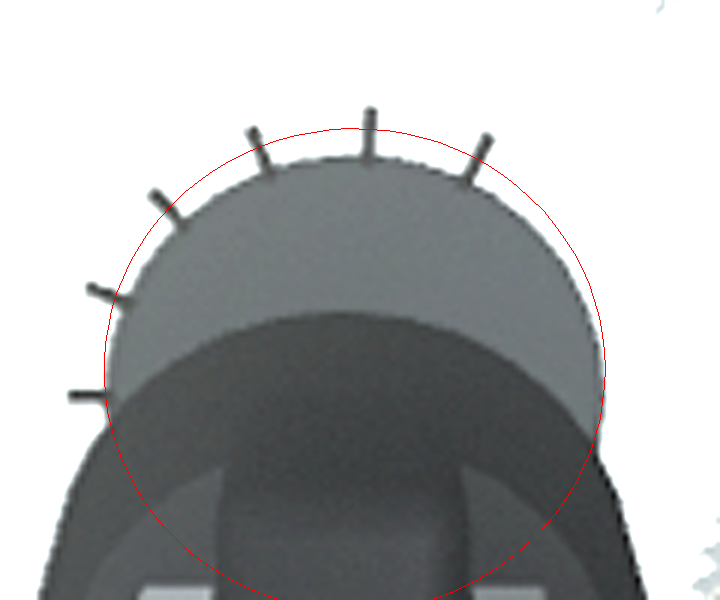

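View pics/s0o.png

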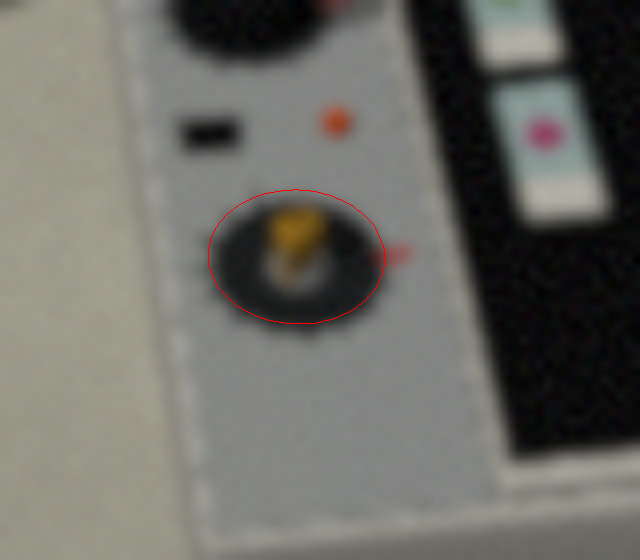

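```bash
python3 - <<'E'
from h import *
d=np.load('w6.npz');ci=dict(intrinsics=d['K'],extrinsics=d['E'])
s,p,R=cur()
E=d['E'];o=-E[:3,:3].T@E[:3,3]
Rt=Ro.from_rotvec([-1.455,.706,-.702]).as_matrix()
tcp=o-Rt@np.array([-.066,-.142,0]);print('tcp at image from caminfo',tcp)
c=np.array([.4975,.0447])
from scipy.optimize import least_squares
# tops: disc outline points in full px
pts=np.array([(270+a/6-.5,140+b/6-.5) for a,b in [(108,380),(602,380),(365,157),(270,172),(465,185),(183,227),(560,255),(130,300)]])
W=np.array([onz(ci,q,.06) for q in pts])
f=lambda v:np.hypot(W[:,0]-v[0],W[:,1]-v[1])-v[2]
r=least_squares(f,[.4975,.0447,.03]);print('disc',r.x,r.fun.round(4))
print('disc in tool',Rt.T@(np.array([*r.x[:2],.06])-tcp))
# knob overlay in tool frame
im=cv2.imread('pics/w6.png');im=cv2.convertScaleAbs(im,alpha=2,beta=20)
sc=5;x0,y0=260,180
ov=cv2.resize(im[y0:y0+110,x0:x0+140],None,fx=sc,fy=sc)
t=np.linspace(0,2*np.pi,90)
for cx,col in ((0,(0,0,255)),):
  for dy in (.025,.003):   # depth below tcp (tool y): underside +.025, skirt top +.003
    P=[(proj(ci,tcp+Rt@np.array([cx+.025*np.cos(a),dy,.025*np.sin(a)]))+.5-[x0,y0])*sc for a in t]
    cv2.polylines(ov,[np.int32(P)],True,col,1)
  P=[(proj(ci,tcp+Rt@np.array([cx+q*.025,-.021,w*.008]))+.5-[x0,y0])*sc for q,w in((1,1),(1,-1),(-1,-1),(-1,1))]
  cv2.polylines(ov,[np.int32(P)],True,(0,220,0),1)
cv2.imwrite('pics/w6k.png',ov)
E
```

```text
tcp at image from caminfo [0.49469306 0.04616786 0.15878431]
disc [0.49958987 0.04233832 0.02955291] [ 0.0001 -0.0002  0.0001  0.0001 -0.0003 -0.0001  0.0004 -0.0001]
disc in tool [0.00620692 0.09877054 0.00168498]
```

View pics/w6k.png

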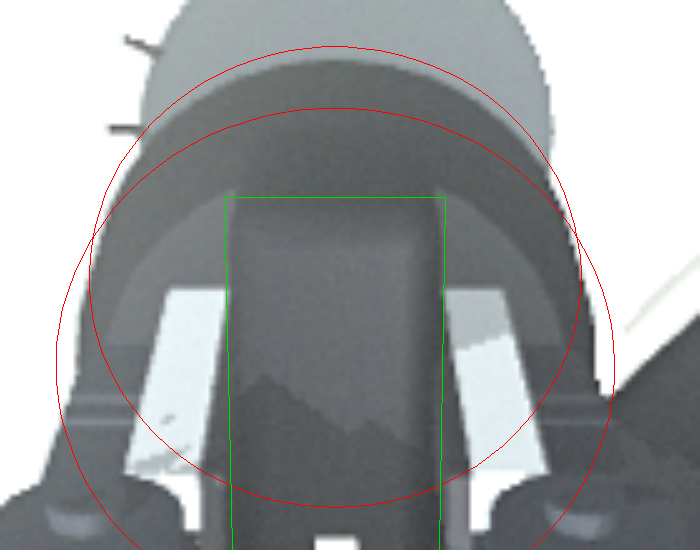

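```bash
python3 -m creep '[[0.002,0.01,0.001,0],[0.0045,0.03,0.0017,0],[0.0045,0.042,0.0017,0],[0.0045,0.045,0.0017,0],[0.0045,0.045,0.0017,0]]'
python3 - <<'E'
from h import *
todo([.499,.0425,.111])
im=get_image('wrist');cv2.imwrite('pics/w7.png',im[:,:,::-1])
ci=camera_info('wrist');np.savez('w7.npz',K=ci['intrinsics'],E=ci['extrinsics'])
im=get_image('side');cv2.imwrite('pics/s7.png',cv2.resize(im[150:250,270:400,::-1],None,fx=6,fy=6,interpolation=cv2.INTER_CUBIC))
im=get_image('scene');cv2.imwrite('pics/c7.png',cv2.resize(im[150:240,270:390,::-1],None,fx=6,fy=6,interpolation=cv2.INTER_CUBIC))
E
```

```text
time: 8.12
tcp_pos: [0.4981, 0.0429, 0.1133]
tool_rot: [-1.454, 0.709, -0.704]
force: [-0.2, -0.4, -1.8]
opening: 0.0148
t 8.12 tcp [0.4981 0.0429 0.1133] shift tool [0.0009 0.0023 0.0005] zaxis heading 0.666 F [-0.2 -0.4 -1.8] j [-0.07  0.24 -0.35  0.98 -0.    0.83]
```

View pics/w7.png

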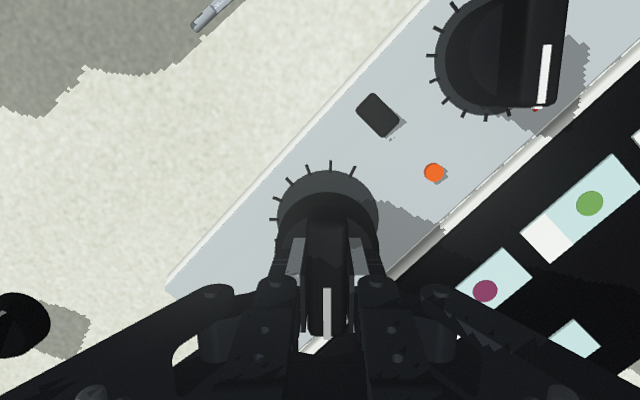

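View pics/s7.png

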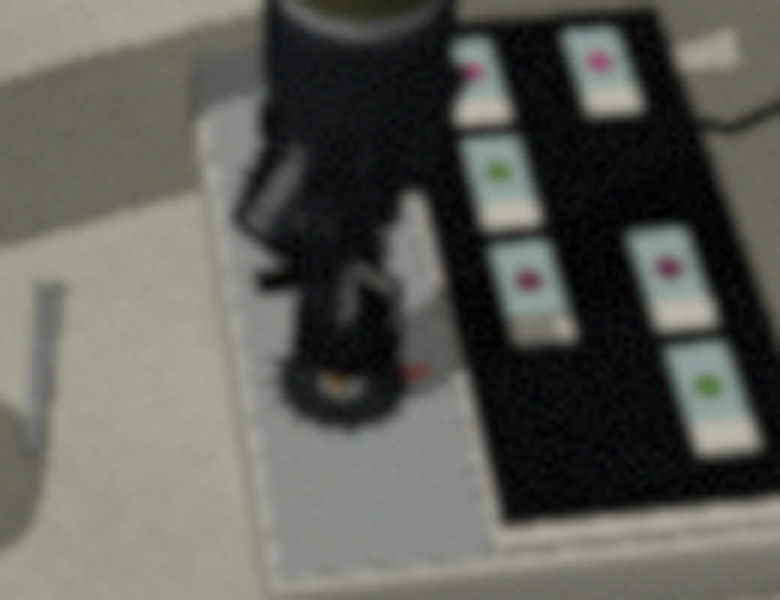

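View pics/c7.png

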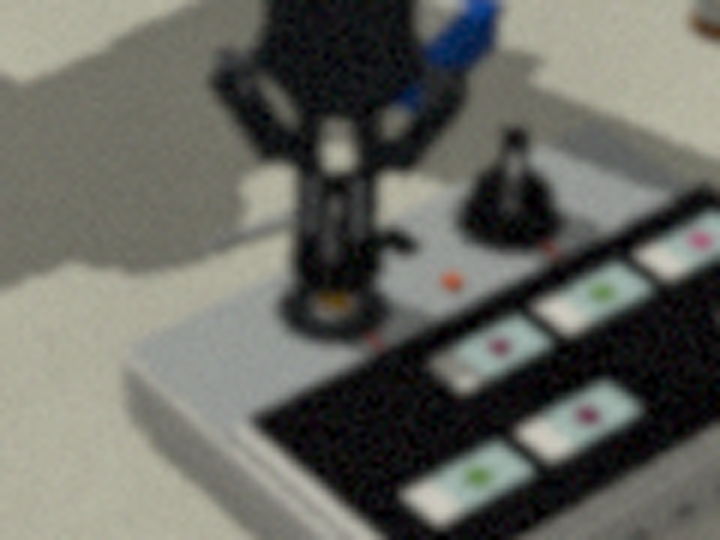

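```bash
python3 - <<'E'
import cv2
im=cv2.imread('pics/w7.png');im=cv2.convertScaleAbs(im,alpha=2,beta=20)
cv2.imwrite('pics/w7c.png',cv2.resize(im[155:260,260:390],None,fx=6,fy=5.7,interpolation=cv2.INTER_CUBIC))
E
```

```text
(no output)
```

View pics/w7c.png

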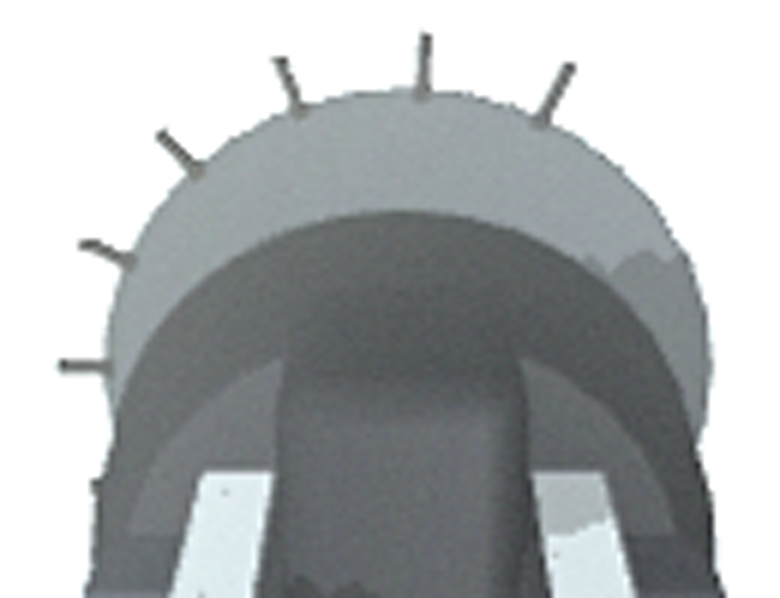

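```bash
python3 - <<'E'
from h import *
from scipy.optimize import least_squares
K=np.load('w7.npz')['K']
Rc=np.array([[0,.965,.261],[0,-.261,.965],[1,0,0]])  # tool <- cam
o=np.array([-.066,-.142,0])
def fit(q,dy,r0):
    px=np.array([(260+a/6-.5,155+b/5.7-.5,1) for a,b in q])
    D=(Rc@np.linalg.solve(K,px.T)).T
    W=o+D*((dy-o[1])/D[:,1])[:,None]
    if r0 is None:
        r=least_squares(lambda v:np.hypot(W[:,0]-v[0],W[:,2]-v[1])-v[2],[0,0,.03])
    else: r=least_squares(lambda v:np.hypot(W[:,0]-v[0],W[:,2]-v[1])-r0,[0,0])
    return r.x.round(4),(r.fun*1e3).round(2)
print('disc',fit([(105,340),(425,92),(295,110),(195,170),(130,255),(545,120),(640,195),(690,275),(712,360)],.0528,None))
k=[(405,212),(320,225),(250,255),(180,315),(130,385),(490,228),(560,258),(630,315),(680,385)]
for r in(None,.025,.0245): print('knob',fit(k,.025,r))
E
```

```text
disc (array([0.0007, 0.0003, 0.0295]), array([-0.01,  0.03,  0.1 , -0.04, -0.06,  0.18, -0.26, -0.22,  0.27]))
knob (array([0.0013, 0.0001, 0.0247]), array([ 0.31,  0.14, -0.  , -0.31,  0.12, -0.09, -0.18, -0.22,  0.22]))
knob (array([0.0017, 0.0001]), array([ 0.39,  0.2 ,  0.02, -0.37, -0.06, -0.02, -0.16, -0.29,  0.04]))
knob (array([0.0011, 0.0001]), array([ 0.28,  0.11, -0.01, -0.27,  0.2 , -0.11, -0.18, -0.19,  0.3 ]))
```

```bash
python3 -m creep '[[-0.0003,0.002,0.0001,0],[-0.0005,0.004,0.0002,0],[-0.0005,0.006,0.0002,0],[-0.0005,0.008,0.0002,0],[-0.0005,0.008,0.0002,0]]'
python3 -m creep '[[0,0.001,0,0],[0,0.002,0,0],[0,0.002,0,0]]'
```

```text
time: 8.68
tcp_pos: [0.4988, 0.0446, 0.1064]
tool_rot: [-1.454, 0.705, -0.704]
force: [-1.0, 0.4, -2.4]
opening: 0.015
time: 8.93
tcp_pos: [0.499, 0.0445, 0.1046]
tool_rot: [-1.454, 0.705, -0.704]
force: [-0.3, 0.0, -2.3]
opening: 0.0153
```

```bash
python3 -m creep '[[0,0.001,0,0],[0,0.001,0,0]]'
python3 -m creep '[[0,0.001,0,0],[0,0.001,0,0]]'
python3 -m creep '[[0,0.001,0,0],[0,0.001,0,0]]'
```

```text
time: 9.1
tcp_pos: [0.4989, 0.0443, 0.1039]
tool_rot: [-1.454, 0.705, -0.705]
force: [-1.2, -1.2, 0.5]
opening: 0.0149
time: 9.27
tcp_pos: [0.4983, 0.0442, 0.1024]
tool_rot: [-1.454, 0.706, -0.704]
force: [-2.9, -1.9, -1.3]
opening: 0.0149
time: 9.43
tcp_pos: [0.4983, 0.0442, 0.1013]
tool_rot: [-1.454, 0.706, -0.704]
force: [-3.6, -3.0, -1.9]
opening: 0.015
```

```bash
python3 -m creep '[[0,0,-0.0008,0],[0,0,-0.0008,0]]'
python3 -m creep '[[0,0.0005,0,0],[0,0.0005,0,0]]'
```

```text
time: 9.6
tcp_pos: [0.4983, 0.0441, 0.1016]
tool_rot: [-1.453, 0.705, -0.704]
force: [-1.5, -0.9, -2.9]
opening: 0.0151
time: 9.77
tcp_pos: [0.4984, 0.044, 0.1012]
tool_rot: [-1.453, 0.705, -0.705]
force: [-2.6, -1.7, -2.6]
opening: 0.0148
```

```bash
python3 -m creep '[[0,0,-0.0008,0],[0,0.0005,-0.0008,0],[0,0.0005,-0.0008,0]]'
python3 -m creep '[[0,0.0005,0,0],[0,0.0005,0,0]]'
```

```text
time: 10.02
tcp_pos: [0.4983, 0.0437, 0.1009]
tool_rot: [-1.452, 0.704, -0.705]
force: [-0.9, -0.1, -1.7]
opening: 0.0149
time: 10.18
tcp_pos: [0.4982, 0.0436, 0.1004]
tool_rot: [-1.453, 0.704, -0.705]
force: [0.2, -0.4, -1.7]
opening: 0.015
```

```bash
python3 -m creep '[[0,0.0005,0,0],[0,0.001,0,0],[0,0.001,0,0]]'
python3 -m creep '[[0,0.0005,0,0],[0,0.001,0,0],[0,0.001,0,0]]'
```

```text
time: 10.43
tcp_pos: [0.4979, 0.0435, 0.0992]
tool_rot: [-1.453, 0.705, -0.705]
force: [-0.6, -0.9, -1.5]
opening: 0.0151
time: 10.68
tcp_pos: [0.4978, 0.0435, 0.0982]
tool_rot: [-1.453, 0.705, -0.705]
force: [-0.3, -0.3, -1.4]
opening: 0.0148
```

```bash
python3 -m creep '[[0,0.0005,0,0],[0,0.001,0,0],[0,0.001,0,0]]'
python3 -m creep '[[0,0.0005,0,0],[0,0.001,0,0],[0,0.001,0,0]]'
```

```text
time: 10.93
tcp_pos: [0.4978, 0.0435, 0.0972]
tool_rot: [-1.453, 0.705, -0.704]
force: [-0.2, 0.1, -1.2]
opening: 0.0152
time: 11.18
tcp_pos: [0.498, 0.0435, 0.0964]
tool_rot: [-1.453, 0.704, -0.705]
force: [0.6, 0.0, -0.3]
opening: 0.015
```

```bash
python3 -m creep '[[0,0.0005,0,0],[0,0.0005,0,0]]'
python3 -m creep '[[0,0.0005,0,0],[0,0.0005,0,0]]'
python3 -m creep '[[0,0.0005,0,0],[0,0.0005,0,0]]'
```

```text
time: 11.35
tcp_pos: [0.4981, 0.0434, 0.0961]
tool_rot: [-1.453, 0.704, -0.705]
force: [-0.4, 0.7, 1.4]
opening: 0.0152
time: 11.52
tcp_pos: [0.4982, 0.0434, 0.0956]
tool_rot: [-1.453, 0.704, -0.705]
force: [-0.7, -0.1, 2.1]
opening: 0.0149
time: 11.68
tcp_pos: [0.4981, 0.0434, 0.0951]
tool_rot: [-1.453, 0.704, -0.705]
force: [-0.4, -0.8, 3.0]
opening: 0.0151
```

```bash
python3 -m creep '[[0,0.0005,0,0],[0,0.001,0,0],[0,0.001,0,0]]'
python3 -m creep '[[0,0.0005,0,0],[0,0.001,0,0],[0,0.001,0,0]]'
python3 - <<'E'
from h import *
im=get_image('wrist');cv2.imwrite('pics/w8.png',im[:,:,::-1])
im=get_image('scene');cv2.imwrite('pics/c8.png',cv2.resize(im[150:240,270:390,::-1],None,fx=6,fy=6,interpolation=cv2.INTER_CUBIC))
E
```

```text
time: 11.93
tcp_pos: [0.4978, 0.0435, 0.0936]
tool_rot: [-1.453, 0.705, -0.705]
force: [0.8, 0.1, 0.3]
opening: 0.0151
time: 12.18
tcp_pos: [0.4974, 0.0437, 0.0922]
tool_rot: [-1.454, 0.705, -0.704]
force: [1.3, 0.5, -2.9]
opening: 0.0151
```

View pics/w8.png

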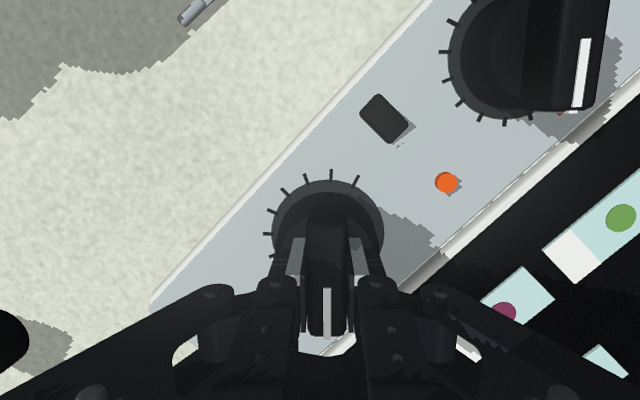

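View pics/c8.png

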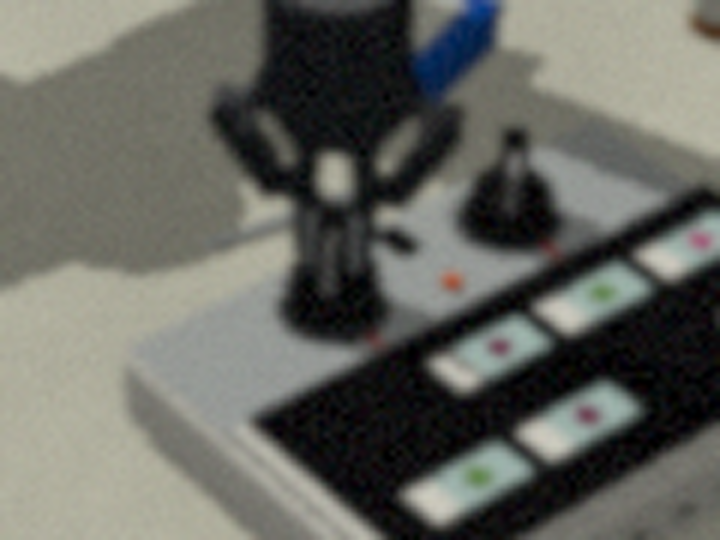

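```bash
python3 -m creep '[[0,0.001,0,0],[0,0.002,0,0],[0,0.002,0,0]]'
python3 -m creep '[[0,0.0005,0,0],[0,0.001,0,0],[0,0.001,0,0]]'
python3 -m creep '[[0,0.0005,0,0],[0,0.001,0,0],[0,0.001,0,0]]'
```

```text
time: 12.53
tcp_pos: [0.4975, 0.0435, 0.0904]
tool_rot: [-1.454, 0.705, -0.704]
force: [1.0, 1.1, -2.8]
opening: 0.0155
time: 12.78
tcp_pos: [0.4976, 0.0435, 0.0895]
tool_rot: [-1.454, 0.705, -0.704]
force: [1.4, 0.3, -4.7]
opening: 0.0149
time: 13.03
tcp_pos: [0.4974, 0.0435, 0.0883]
tool_rot: [-1.454, 0.705, -0.704]
force: [0.9, -0.1, -6.2]
opening: 0.0147
```

```bash
python3 -m creep '[[0,0.0005,0,0],[0,0.001,0,0],[0,0.001,0,0]]'
python3 -m creep '[[0,0.0005,0,0],[0,0.001,0,0],[0,0.001,0,0]]'
python3 -m creep '[[0,0.0005,0,0],[0,0.001,0,0],[0,0.001,0,0]]'
```

```text
time: 13.28
tcp_pos: [0.4973, 0.0436, 0.0872]
tool_rot: [-1.454, 0.706, -0.704]
force: [0.1, 0.3, -8.3]
opening: 0.0151
time: 13.53
tcp_pos: [0.4978, 0.0434, 0.087]
tool_rot: [-1.453, 0.704, -0.705]
force: [-0.3, 0.1, -3.8]
opening: 0.0147
time: 13.78
tcp_pos: [0.4983, 0.0434, 0.0869]
tool_rot: [-1.453, 0.703, -0.706]
force: [-2.0, -0.9, 4.7]
opening: 0.015
```

```bash
python3 -m creep '[[0,0.0005,0,0],[0,0.001,0,0],[0,0.001,0,0]]'
python3 -m creep '[[0,0.0005,0,0],[0,0.0005,0,0]]'
python3 - <<'E'
from h import *
for i in range(3):
    im=get_image('wrist'); s=telemetry.sense(); print(s['force'].round(1),s['wrist_torque'].round(2),s['tcp_pos'].round(4))
cv2.imwrite('pics/w9.png',im[:,:,::-1])
im=get_image('side');cv2.imwrite('pics/s9.png',cv2.resize(im[150:250,270:400,::-1],None,fx=6,fy=6,interpolation=cv2.INTER_CUBIC))
E
```

```text
time: 14.03
tcp_pos: [0.4984, 0.0434, 0.0868]
tool_rot: [-1.453, 0.703, -0.706]
force: [-4.5, 0.4, 12.2]
opening: 0.0151
time: 14.2
tcp_pos: [0.4984, 0.0434, 0.0868]
tool_rot: [-1.453, 0.703, -0.706]
force: [-5.6, 0.7, 15.6]
opening: 0.015
[-4.6 -0.  15.4] [-0.01  1.37  0.02] [0.4984 0.0434 0.0868]
[-5.6 -0.1 15.3] [0.04 1.41 0.02] [0.4984 0.0434 0.0868]
[-6.8 -0.  15.8] [-0.01  1.4  -0.  ] [0.4984 0.0435 0.0868]
```

View pics/w9.png

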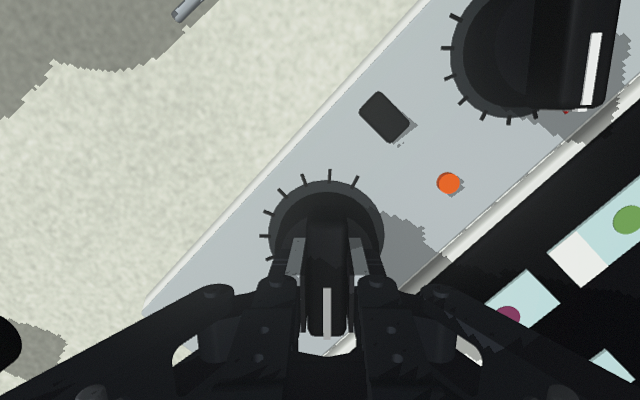

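View pics/s9.png

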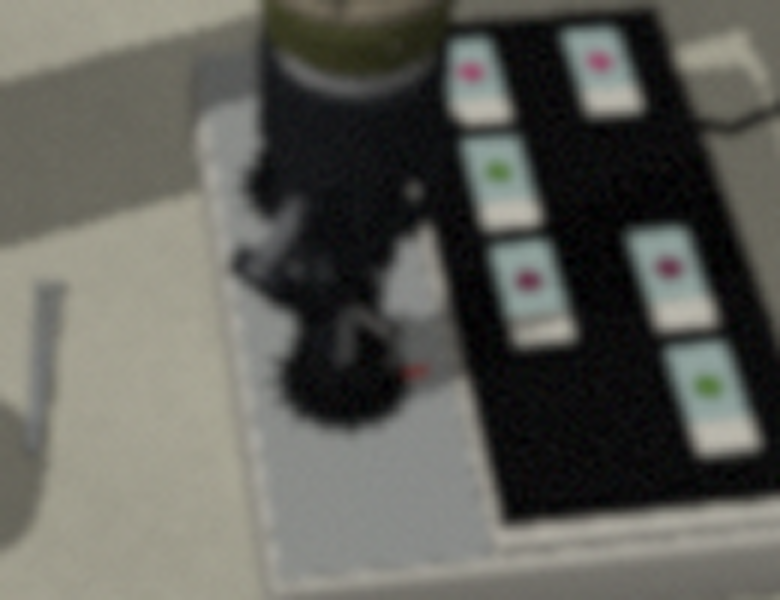

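```bash
python3 -m creep '[[0,-0.001,0,0],[0,-0.002,0,0],[0,-0.0022,0,0],[0,-0.0022,0,0]]'
python3 -m creep '[[0,0,0,-0.05],[0,0,0,-0.1],[0,0,0,-0.15],[0,0,0,-0.2],[0,0,0,-0.2]]'
python3 - <<'E'
from h import *
s=telemetry.sense();print(s['wrist_torque'].round(3));todo([.498,.0435,.087])
E
```

```text
time: 14.73
tcp_pos: [0.4983, 0.0435, 0.0869]
tool_rot: [-1.453, 0.704, -0.705]
force: [-1.5, -0.1, 3.4]
opening: 0.0151
time: 15.15
tcp_pos: [0.4983, 0.0434, 0.0869]
tool_rot: [-1.5, 0.548, -0.55]
force: [-1.1, -0.2, 4.6]
opening: 0.0147
[-0.101  0.312 -0.004]
t 15.15 tcp [0.4983 0.0434 0.0869] shift tool [-0.0003 -0.0001 -0.0001] zaxis heading 0.869 F [-1.1 -0.2  4.6] j [-0.07  0.26 -0.39  0.91 -0.    0.63]
```

```bash
python3 -m creep '[[0,0,0,-0.05],[0,0,0,-0.1],[0,0,0,-0.15],[0,0,0,-0.2],[0,0,0,-0.2]]'
python3 - <<'E'
from h import *
s=telemetry.sense();print(s['wrist_torque'].round(3))
E
python3 -m creep '[[0,0,0,-0.05],[0,0,0,-0.1],[0,0,0,-0.15],[0,0,0,-0.2],[0,0,0,-0.2]]'
python3 - <<'E'
from h import *
s=telemetry.sense();print(s['wrist_torque'].round(3));todo([.498,.0435,.087])
im=get_image('wrist');cv2.imwrite('pics/w10.png',im[:,:,::-1])
im=get_image('side');cv2.imwrite('pics/s10.png',cv2.resize(im[150:250,270:400,::-1],None,fx=6,fy=6,interpolation=cv2.INTER_CUBIC))
E
```

```text
time: 15.57
tcp_pos: [0.4983, 0.0431, 0.0869]
tool_rot: [-1.535, 0.393, -0.395]
force: [-1.3, -1.3, 5.8]
opening: 0.0149
[-0.322  0.393 -0.053]
time: 15.98
tcp_pos: [0.4982, 0.043, 0.0869]
tool_rot: [-1.559, 0.237, -0.239]
force: [-2.1, -1.9, 5.1]
opening: 0.0148
[-0.308  0.409 -0.101]
t 15.98 tcp [0.4982 0.043  0.0869] shift tool [-0.0003 -0.0001  0.0004] zaxis heading 1.268 F [-2.1 -1.9  5.1] j [-0.07  0.26 -0.39  0.91 -0.    0.23]
```

View pics/w10.png

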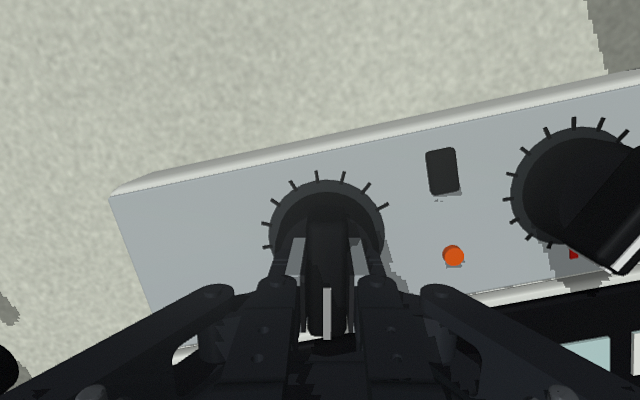

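View pics/s10.png

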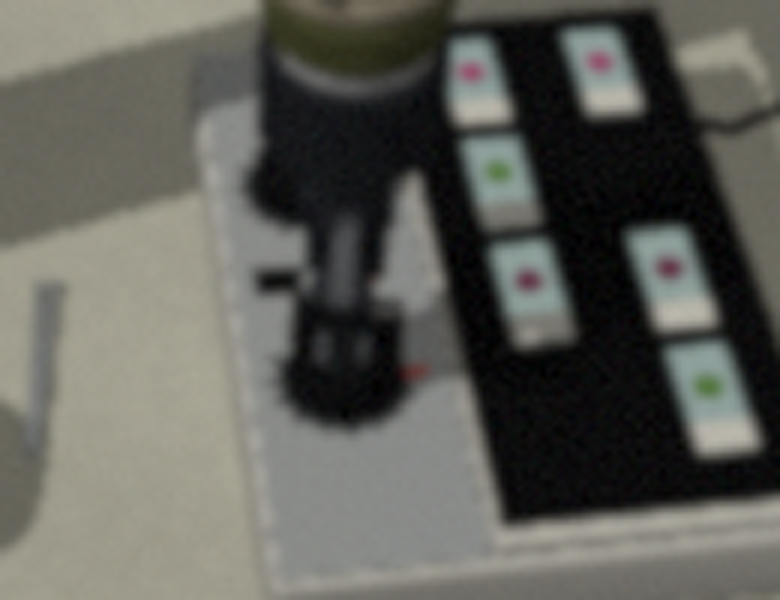

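```bash
python3 -m creep '[[0,0,0,-0.05],[0,0,0,-0.1],[0,0,0,-0.15],[0,0,0,-0.2],[0,0,0,-0.25],[0,0,0,-0.28],[0,0,0,-0.28]]'
python3 - <<'E'
from h import *
s=telemetry.sense();print(s['wrist_torque'].round(3));todo([.498,.0435,.087])
E
python3 -m creep '[[0,0,0,-0.03],[0,0,0,-0.06],[0,0,0,-0.06]]'
python3 - <<'E'
from h import *
s=telemetry.sense();print(s['wrist_torque'].round(3));todo([.498,.0435,.087])
E
```

```text
time: 16.67
tcp_pos: [0.4981, 0.0429, 0.0869]
tool_rot: [-1.572, 0.018, -0.02]
force: [-1.8, -1.5, 5.4]
opening: 0.015
[-0.473  0.47  -0.047]
t 16.67 tcp [0.4981 0.0429 0.0869] shift tool [-0.0002 -0.0001  0.0006] zaxis heading 1.547 F [-1.8 -1.5  5.4] j [-0.07  0.26 -0.39  0.91 -0.   -0.05]
time: 16.92
tcp_pos: [0.4982, 0.0429, 0.0869]
tool_rot: [-1.572, -0.029, 0.028]
force: [-1.6, -2.3, 5.0]
opening: 0.0148
[-0.428  0.49  -0.079]
t 16.92 tcp [0.4982 0.0429 0.0869] shift tool [-0.0001 -0.0001  0.0006] zaxis heading 1.607 F [-1.6 -2.3  5. ] j [-0.07  0.26 -0.39  0.91 -0.   -0.11]
```

```bash
python3 -m creep '[[0,0,0,0.05],[0,0,0,0.1],[0,0,0,0.136],[0,0,0,0.136]]'
python3 - <<'E'
from h import *
for i in range(2):
    im=get_image('wrist');s=telemetry.sense();print(s['wrist_torque'].round(3));todo([.498,.0435,.087])
ci=camera_info('wrist');np.savez('w11.npz',K=ci['intrinsics'],E=ci['extrinsics'])
cv2.imwrite('pics/w11.png',im[:,:,::-1])
E
```

```text
time: 17.25
tcp_pos: [0.4979, 0.0431, 0.0869]
tool_rot: [-1.57, 0.08, -0.081]
force: [-2.1, -2.1, 6.6]
opening: 0.0149
[-0.315  0.511 -0.049]
t 17.3 tcp [0.4979 0.0431 0.0869] shift tool [ 0.0001 -0.0001  0.0004] zaxis heading 1.469 F [-2.8 -1.4  6.6] j [-0.07  0.26 -0.39  0.91 -0.    0.03]
[-0.327  0.529 -0.025]
t 17.35 tcp [0.4979 0.0431 0.0869] shift tool [ 0.0001 -0.0001  0.0004] zaxis heading 1.47 F [-3.1 -1.6  6.7] j [-0.07  0.26 -0.39  0.91 -0.    0.03]
```

View pics/w11.png

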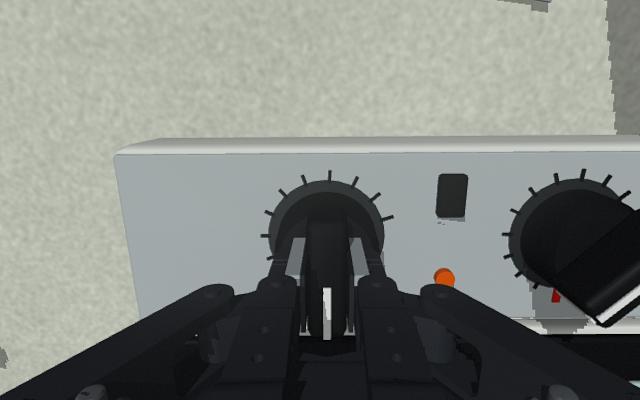

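```bash
python3 -m creep '[[0,-0.0008,0,0],[0,-0.0008,0,0]]'
python3 -m creep '[[0,0,0,0],[0,0,0,0],[0,0,0,0],[0,0,0,0],[0,0,0,0]]' 0
python3 -m creep '[[0,-0.01,0,0],[0,-0.03,0,0],[0,-0.065,0,0],[0,-0.1,0,0],[-0.02,-0.13,0,0],[-0.05,-0.15,0,0],[-0.05,-0.15,0,0],[-0.05,-0.15,0,0]]'
python3 - <<'E'
from h import *
todo([.43,.05,.25])
im=get_image('wrist');cv2.imwrite('pics/w12.png',im[:,:,::-1])
ci=camera_info('wrist');np.savez('w12.npz',K=ci['intrinsics'],E=ci['extrinsics'])
im=get_image('side');cv2.imwrite('pics/s12.png',im[:,:,::-1])
E
```

```text
time: 17.52
tcp_pos: [0.4978, 0.0432, 0.087]
tool_rot: [-1.57, 0.079, -0.079]
force: [-0.7, -1.6, -0.3]
opening: 0.0151
time: 17.93
tcp_pos: [0.4979, 0.0436, 0.0873]
tool_rot: [-1.569, 0.077, -0.078]
force: [-0.2, 0.5, -0.4]
opening: 0.0426
time: 18.6
tcp_pos: [0.4483, 0.0486, 0.2396]
tool_rot: [-1.569, 0.074, -0.081]
force: [0.8, 0.0, 0.4]
opening: 0.0427
t 18.6 tcp [0.4483 0.0486 0.2396] shift tool [-0.0183 -0.0105 -0.0004] zaxis heading 1.472 F [0.8 0.  0.4] j [-0.07  0.07 -0.24  1.26  0.    0.03]
```

View pics/w12.png

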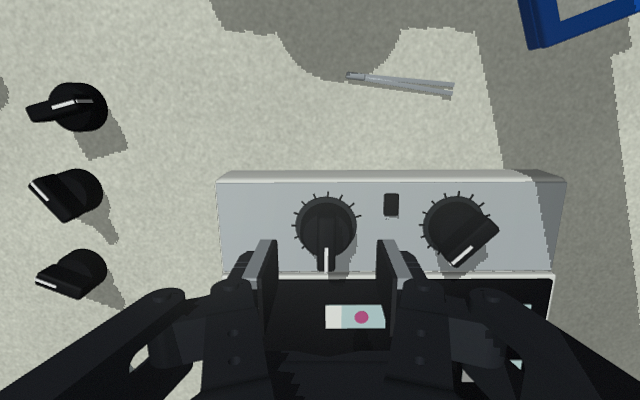

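View pics/s12.png

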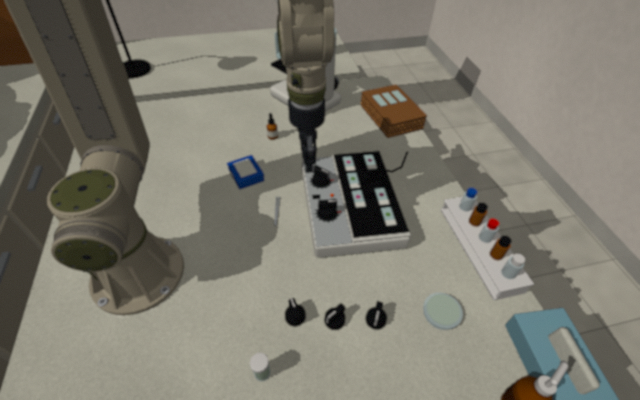

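```bash
python3 - <<'E'
import cv2
im=cv2.imread('pics/w12.png');im=cv2.convertScaleAbs(im,alpha=1.6,beta=20)
cv2.imwrite('pics/w12c.png',cv2.resize(im[180:290,270:370],None,fx=5.4,fy=5.4,interpolation=cv2.INTER_CUBIC))
E
```

```text
(no output)
```

View pics/w12c.png

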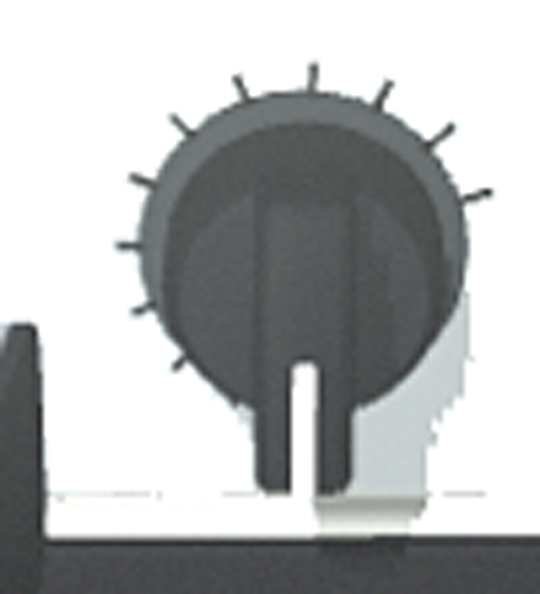

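```bash
python3 - <<'E'
from h import *
from rig import order
d=np.load('w12.npz');ci=dict(intrinsics=d['K'],extrinsics=d['E'])
def hd(ci,a,b,z): v=onz(ci,b,z)-onz(ci,a,z);return round(float(np.arctan2(v[1],v[0])),3)
f=lambda x,y:(270+x/5.4-.5,180+y/5.4-.5)
print('pointer heading',hd(ci,f(305,365),f(305,490),.108),'plate edge yaw',hd(ci,(222,279),(553,279),.076)-1.571)
d1=np.load('w1.npz');c1=dict(intrinsics=d1['K'],extrinsics=d1['E'])
print('timer line before/after',hd(c1,(490,217),(474,235),.108),hd(ci,(473,245),(454,264),.108))
for k,z in dict(timer_pointer=.062,pointer=.062,off_mark=.06).items():
    for r in place_of(k,'wrist')[:3]: print(k,np.round(r['at'],1),round(r['confidence'],2),onz(ci,r['at'],z).round(4))
print(telemetry.sense()['time'],telemetry.sense()['force'].round(1))
order.close_job()
E
```

```text
pointer heading -0.099 plate edge yaw -0.09899999999999998
timer line before/after -0.957 -0.785
timer_pointer [435.3 241.5] 0.6 [0.5245 0.1478 0.062 ]
pointer [ 63.6 174. ] 0.72 [ 0.4235 -0.1924  0.062 ]
pointer [107.  100.5] 0.72 [ 0.3635 -0.1354  0.062 ]
pointer [324.3 248.4] 0.63 [0.521  0.0395 0.062 ]
off_mark [327.8 251.7] 0.83 [0.5258 0.0425 0.06  ]
off_mark [327.  226.3] 0.29 [0.4992 0.0443 0.06  ]
18.85 [-0.2  0.4  0.4]
the job is handed in; nothing more can be done
```

The rightmost loose knob is back on the thermostat spindle, pressed home and turned anticlockwise to off. I let go and handed the job in at 18.9 s of the 58 s allowed.

- **Finding the flat:** The wrist picture showed the spindle's flat about 0.8 rad clockwise of off, so I lined the knob up before lowering it. It dropped past the unmatched stop without resisting. The most I leaned on it was about 5 N, where it met the catches.
- **Pressing home:** The knob went over the catches and they then pulled it down. It stopped with its underside about 1.8 mm above the ledge, where 2 mm is home. I pressed with about 17 N at most.
- **Turning to off:** I turned it slightly past the mark, so that the spindle itself came to about off, then back through the play so the pointer sits on the mark. The stop was never reached. The spindle's own angle can't be seen under the knob, so it rests on the stated 0.15 rad of play.
- **Last checks:** The pointer heading is -0.099 rad, the same as the hotplate's own heading. The red mark is hidden under the pointer, so I didn't see the two meet. The robot was touching nothing.
- **Other things on the bench:** In the pictures I saw no sign that anything else had been moved.
- **One disagreement:** My hand-picked line along the timer knob's pointer gave -0.96 rad before and -0.79 rad after. The network put the timer pointer within 0.5 mm of where it was, and the gripper never came near it. I took the difference as pixel-picking error and did not measure it again.

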